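Row up slide boxes in a bench tray and draw the cover over

TASK

Line up the three white slide boxes in the black tray as one neat row, in any order: lying flat, square to the tray, their short ends against the back stop, long sides touching one another with no gaps, and the row packed against the tray's left-hand end wall (left as seen from the robot). Then slide the pale see-through cover fully shut over them, towards the robot. Do not disturb the tube rack, the bottle and the tip box on the bench.

Things in the scene. Friction and masses are not known exactly. Their poses are not given: they have to be found in the camera images.
- tray: black tray fixed on the bench, 335 deep (x) x 404 mm wide (y); origin at bench level below the middle of the back stop's front face; x away from the robot, y left. Floor top at z=12 mm, from x=-205 (open front, no lip) to x=130 mm. Back stop: front face at x=0, 10 mm thick, 36 mm high above the floor, across the full width. The finished row fills x=-90..0, y=10..190 mm.
- left_end (a point): floor-level point (12 mm above the bench) where the inner face of the tray's left end wall meets the front face of the back stop: tray x=0, y=+190 mm. The right end wall's inner face is at y=-190 mm. Both walls are 12 mm thick and 52 mm high above the floor from x=-105 to 130 mm; ahead of that only 10 mm high, from x=-195 to -105 mm.
- slide_box_a: white plastic microscope-slide storage box lying flat, 90 mm long (its x) x 60 mm wide (its y) x 34 mm high (z), about 0.2 kg; origin at the centre of its underside. The three boxes are identical and interchangeable. Starts on the open apron of the tray, a little askew.
- slide_box_b: white plastic microscope-slide storage box lying flat, 90 mm long (its x) x 60 mm wide (its y) x 34 mm high (z), about 0.2 kg; origin at the centre of its underside. The three boxes are identical and interchangeable. Starts on the open apron of the tray, a little askew.
- slide_box_c: white plastic microscope-slide storage box lying flat, 90 mm long (its x) x 60 mm wide (its y) x 34 mm high (z), about 0.2 kg; origin at the centre of its underside. The three boxes are identical and interchangeable. Starts on the open apron of the tray, a little askew.
- cover (a joint): travel (m) of the pale see-through flat cover, 118 deep x 376 wide x 5 mm thick, top 47 mm above the tray floor, sliding between the end walls. 0 = open, parked behind the back stop, front edge at tray x=+2 mm; grows towards the robot (tray -x); 0.105 = fully shut over the row, end of travel. Starts at 0 to 0.02, stays where it is left, about 2 N moves it.
- cover_handle (a point): centre of the top edge of the cover's handle: an upright grey bar 100 mm wide (tray y), 12 mm thick (tray x), standing 26 mm above the cover's top (this point is 85 mm above the bench), 20 mm behind the cover's front edge; it moves with the cover. Can be pinched from above or pushed from behind.
- tube_rack: orange tube rack, 98 x 200 x 68 mm high, loose on the bench to the right; leave alone. Origin at the centre of its underside.
- reagent_bottle: amber reagent bottle, 80 mm across, 170 mm high, loose on the bench to the left; leave alone. Origin at the centre of its underside.
- tip_box: green pipette-tip box, 85 x 120 x 45 mm high, loose on the bench at the near right; leave alone. Origin at the centre of its underside.
Mind the look-alikes: they are no part of the job. What is shaped like the slide_box_b but orange, red or yellow is not meant.

How it is judged:
By the outcome, as a careful person would: the job done as asked, in the order asked, and still so for the second after the job is handed in, with the robot touching nothing.
It also fails if it takes over 56 s, if anything falls off the work surface, if the arm or the gripper's body presses on something with over 40 N, if the wrist force passes 120 N, or if a joint passes its speed limit or range.

ROBOT

A 6-joint arm with a two-finger parallel gripper is mounted at the origin on the work surface. World frame = base frame: x ahead of the robot, y to its left, z up, the work surface at z = 0. Lengths are in m, angles in rad, forces in N, time in s.
With the tool pointing down it reaches from about 0.4 to 0.825 m from the base axis. Payload 7 kg.
Tool frame: the origin (TCP) lies midway between the tips of the shut fingers; the grasp point (between the pads) lies 19 mm behind it; z points along the fingers, y is the line along which they close (so a half turn about z gives the same grasp; the last joint's range is limited). The gripper opens to 88 mm and grips with 3 to 60 N. Pads are 19 mm wide; open, the fingers measure 130 mm over their backs; the gripper's body (78 mm by 193 mm) begins 47 mm behind the grasp point.
Start: joints at [-0.984, 0.359, 0.012, 0, -1.224, -0.288], TCP at [0.199, -0.645, 0.204] pointing down, gripper open.
Joint ranges: [-3.07, 3.07], [-1.43, 2.12], [-1.02, 1.25], [-3.03, 1.67], [-3.05, -0], [-3.03, 3.03]. Speed limits (rad/s): [2.39, 2.39, 3.01, 3.14, 3.14, 3.14].

INTERFACE

Orientations are given as [roll, pitch, yaw] about the fixed x, y, z axes, in that order (R = Rz(yaw) Ry(pitch) Rx(roll)).
In Python, from station import get_state, grab_frame, calibration, job_done, boxes_of, regions_of, spot_point gives the robot as it stands. The module is installed in compiled form; this text tells all that it offers.
- The arm moves only by the tool arm_command, never from a script. Its argument "commands" is a list of rows, each an object of numbers: "tx", "ty", "tz": the shift along the tool's x, y, z each as a share of 25 cm, from -1 to 1; "twist": the turn about the tool's z as a share of 180 degrees, from -1 to 1. A call has exactly 8 rows; each row is the pose to reach, as a shift and turn from the pose commanded when the call began, along the tool's axes at that moment, turning the shorter way round; what a row does not reach only later rows make up. A row lasts 1/12 s, in which the tool goes at most 41.7 mm and 7.16 degrees, less where a joint would pass 70% of its speed; a pose out of reach is approached as far as the arm can. A call with a number of a shift or a turn outside -1 to 1 is refused whole. A call with a gripper value outside its range is refused whole. "claw" is the opening, from 0 (shut) to 1 (fully open), set as the call begins (left out, the last holds). The fingers move at their own pace and stop on an object; "grip_force" is the grip in N (left out, the last holds). Time passes only in rows, so rows that repeat a pose let the fingers close, or fill a call up. It gives the time, the measured TCP pose, the force, the opening and the grip force at its end, in the units of the state.
- get_state(): the state, without advancing time (a new reading comes with each control period).
- grab_frame(name): name is "side" or "top" or "wrist"; returns the picture (420x560x3 uint8, red, green, blue); there is no depth.
- calibration(name): a dict with "camera_matrix" (3x3 intrinsics, pixels), "extrinsics" (4x4, takes a point from camera to world coordinates). Camera axes: x right, y down, z forward; pixel columns grow to the right and rows downward; lengths in m; the calibration is good to about 2 mm. The wrist camera is an equidistant fisheye: a pixel r from the principal point sees the ray r / f radians off the axis. A picture is of the moment at which its call begins: read the wrist's pose just before it. calibration takes no time and is no camera call; for the wrist camera it gives the pose at the moment of the call.
- job_done(): hands the job in; it is judged then, once.
Trained networks look in the newest picture that a camera, given by its name, has taken for a name from the list of things; names that differ only in an ending like _2 or _b are one class to them, and where a whole thing is asked for, a point or a joint stands for the part that bears it (a point fixed in the world has none). Each returns a list of dicts, best first, with "score" (0 to 1); they miss things now and then, are a little off and sometimes report something else, mostly with a low value. They report only what shows in the picture. A call takes as long as a camera call. They do not tell look-alikes from the thing itself.
- boxes_of(query, camera): "rect" ([left, top, right, bottom] in pixels, round what is visible of it).
- regions_of(query, camera): "region" (420x560 bool, what is visible of it) and "rect" ([left, top, right, bottom] in pixels, round what is visible of it).
- spot_point(query, camera): "uv" ([column, row] in pixels: a listed point, or the origin of a listed thing).
The state is a dict: "t": time; "q": joint angles; "qd": joint speeds; "joint_efforts": joint torques, N m; "eef_pos": TCP position; "ee_rot": TCP orientation; "force": force on the tool from outside, world axes, zero at the start; "moment": the same for the moment, N m; "width": finger opening in m; "gripper_force": force on a finger pad.
Only numpy, scipy, OpenCV 4.12 (cv2) and the standard library are available. Lean on these libraries where they do the work, as an engineer would, in place of code of your own. Each camera call takes 0.05 s, during which the arm holds its last target. There are 200 camera calls.

## Working session

There is one attempt and no reset: what is moved stays moved. The work goes in short steps, Python scripts to look and compute and a tool call to move; the robot and the scene stay as the last step left them, time stands still between calls to the robot, and variables do not carry over. Pictures are saved under pics/ and viewed, at most 10 in all, crops included, and the job is handed in when it is done.

Besides the shell and the picture viewer there is one more tool, called after "Call:" by a JSON object that holds its "op" and its "data". arm_command: Moves the arm, as the interface text tells. Shift numbers are shares of 25 cm and turn numbers shares of 180 degrees, none past 1 either way. Its arguments: {"type":"object","properties":{"commands":{"type":"array"},"claw":{"type":"number"},"grip_force":{"type":"number"}},"required":["commands"]}

```bash
mkdir -p pics
cat > h.py <<'E'
import numpy as np, cv2
from station import *
def ray(cam,uv):
    c=calibration(cam);K=np.array(c['camera_matrix']);T=np.array(c['extrinsics'])
    x=(uv[0]-K[0,2])/K[0,0];y=(uv[1]-K[1,2])/K[1,1]
    if cam=='wrist':
        r=np.hypot(x,y);d=np.array([x/r*np.sin(r),y/r*np.sin(r),np.cos(r)]) if r>1e-9 else np.array([0,0,1.])
    else: d=np.array([x,y,1.])
    return T[:3,3],T[:3,:3]@d
def at(cam,uv,z):
    o,d=ray(cam,uv);return o+d*(z-o[2])/d[2]
def save(cam,n):
    im=grab_frame(cam);cv2.imwrite(f'pics/{n}.png',im[:,:,::-1]);return im
E
python3 - <<'E'
from h import *
im=save('top','top0');im2=save('side','side0')
cv2.imwrite('pics/both.png',cv2.resize(np.vstack([im,im2])[:,:,::-1],None,fx=.71,fy=.71))
for q in ['slide_box_a']:
    for r in regions_of(q,'top'):
        c=max(cv2.findContours(r['region'].astype('uint8'),0,1)[0],key=cv2.contourArea)
        P=np.array([at('top',p[0],.046)[:2] for p in c],dtype='float32')
        print(r['score'],r['rect'],cv2.minAreaRect(P*1000), im[r['region']].mean(0))
for q,z in [('left_end',.012),('tray',0),('cover_handle',.085),('tube_rack',0),('tip_box',0),('reagent_bottle',0)]:
    for s in spot_point(q,'top')[:2]: print(q,s['score'],s['uv'],at('top',s['uv'],z))
print(calibration('top'));print(get_state())
E
```

```text
0.88 [248.9, 241.5, 277.5, 269.4] ((341.94818115234375, 50.29732894897461), (89.27975463867188, 58.91877365112305), 62.569061279296875) [217.8471223  216.14568345 103.51798561]
0.83 [362.4, 196.4, 397.3, 229.7] ((472.838623046875, -306.846923828125), (59.425750732421875, 94.24720764160156), 32.60619354248047) [209.17647059 105.05882353 102.42647059]
0.72 [370.9, 144.0, 391.6, 174.0] ((652.9202880859375, -323.36175537109375), (94.17838287353516, 63.6478157043457), 0.3810691237449646) [204.1048951  143.63811189  85.36013986]
0.67 [235.8, 178.1, 254.3, 209.6] ((538.47021484375, 100.57722473144531), (62.062355041503906, 94.45775604248047), 86.60302734375) [207.9678511  207.19120135 206.45177665]
0.64 [269.1, 177.6, 286.9, 210.8] ((534.3829956054688, 3.1975860595703125), (63.42367172241211, 95.85884857177734), 80.30921936035156) [207.66440678 206.88813559 206.1440678 ]
0.58 [313.0, 242.7, 332.3, 267.3] ((339.47216796875, -133.5552520751953), (54.28183364868164, 82.09332275390625), 70.09135437011719) [218.10693642 170.93063584 116.51156069]
left_end 0.56 [219.4, 157.1] [0.66333209 0.185792
[... 680 characters left out ...]
    ,  0.        ,  1.        ]])}
{'t': 0.45, 'q': array([-9.83934857e-01,  3.58657622e-01,  1.18603506e-02, -4.28754593e-05,
       -1.22411370e+00, -2.88101310e-01]), 'qd': array([ 0.00074625, -0.00028227,  0.00066001, -0.00038619, -0.00042569,
        0.00086871]), 'joint_efforts': array([ 3.87466898e-04, -5.81717956e+01,  2.92996573e+01,  6.99536204e+00,
        1.14557592e-02, -5.11406904e-05]), 'eef_pos': array([ 0.19864979, -0.64504895,  0.20369893]), 'ee_rot': array([ 3.14147127e+00,  6.08582603e-06, -2.84284707e+00]), 'force': array([-0.7260171 ,  0.8169874 , -0.71167939]), 'moment': array([ 0.00734859, -0.01663225,  0.01392534]), 'gripper_force': 0.0, 'width': 0.08723805722820488}
```

View pics/top0.png

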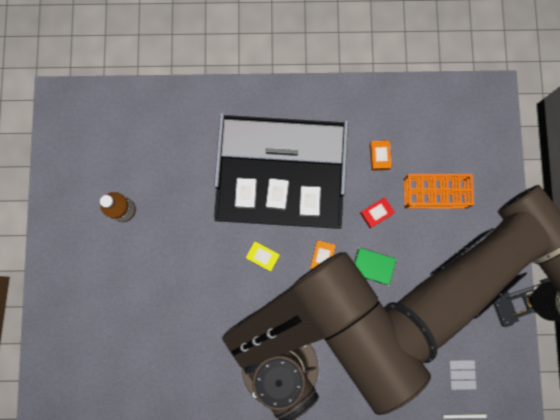

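View pics/side0.png

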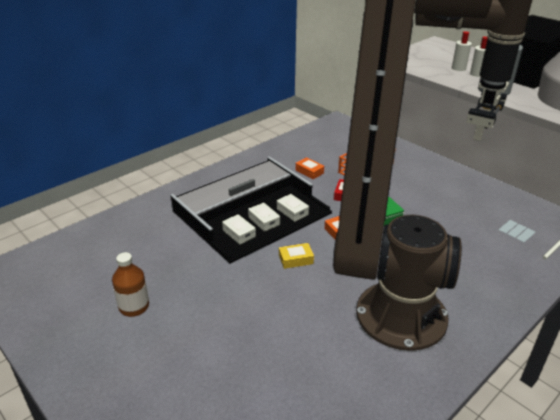

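The top view shows the white boxes at about (245,193), (278,193) and (310,200) px. The cover is open, with its handle at (282,152), and the orange, red and yellow boxes are decoys. All three boxes can be pushed into place. I'll move in for a close look first.

Call:
{"op": "arm_command", "data": {"commands": [{"tx":-0.11,"ty":0.12,"tz":-0.1},{"tx":-0.22,"ty":0.24,"tz":-0.2},{"tx":-0.33,"ty":0.37,"tz":-0.2},{"tx":-0.44,"ty":0.49,"tz":-0.2},{"tx":-0.55,"ty":0.61,"tz":-0.2},{"tx":-0.66,"ty":0.73,"tz":-0.2},{"tx":-0.77,"ty":0.86,"tz":-0.2},{"tx":-0.88,"ty":0.98,"tz":-0.2}], "claw": 0.4, "grip_force": 30}}

```text
invalid input
```

Call:
{"op": "arm_command", "data": {"commands": [{"tx":-0.11,"ty":0.12},{"tx":-0.22,"ty":0.24},{"tx":-0.33,"ty":0.37},{"tx":-0.44,"ty":0.49},{"tx":-0.55,"ty":0.61},{"tx":-0.66,"ty":0.73},{"tx":-0.77,"ty":0.86},{"tx":-0.88,"ty":0.98}]}}

```text
invalid input
```

Call:
{"op": "arm_command", "data": {"commands": [{"tx":-0.1,"ty":0.1,"twist":0.03},{"tx":-0.15,"ty":0.15,"twist":0.06},{"tx":-0.15,"ty":0.15,"twist":0.09},{"tx":-0.15,"ty":0.15,"twist":0.105},{"tx":-0.15,"ty":0.15,"twist":0.105},{"tx":-0.15,"ty":0.15,"twist":0.105},{"tx":-0.15,"ty":0.15,"twist":0.105},{"tx":-0.15,"ty":0.15,"twist":0.105}]}}

```text
invalid input
```

Run:
```python
from h import *
s=get_state();print(s['t'],s['eef_pos'],s['ee_rot'],s['q'].round(2))
save('wrist','w0')
c=calibration('wrist');print(c)
np.savez('w0.npz',K=c['camera_matrix'],T=c['extrinsics'])
for q,z in [('left_end',.012),('tray',0),('cover_handle',.085)]:
    for p in spot_point(q,'wrist')[:2]: print(q,p['score'],p['uv'],at('wrist',p['uv'],z))
for r in regions_of('slide_box_a','wrist'):
    c=max(cv2.findContours(r['region'].astype('uint8'),0,1)[0],key=cv2.contourArea)
    print(r['score'],r['rect'],cv2.minAreaRect(np.array([at('wrist',p[0],.046)[:2]*1000 for p in c],dtype='float32')))
```

```text
0.45 [ 0.19864979 -0.64504895  0.20369893] [ 3.14147127e+00  6.08582603e-06 -2.84284707e+00] [-0.98  0.36  0.01 -0.   -1.22 -0.29]
{'camera_matrix': array([[325.1922621 ,   0.        , 282.23358711],
       [  0.        , 325.1922621 , 206.69749178],
       [  0.        ,   0.        ,   1.        ]]), 'extrinsics': array([[-2.94161544e-01,  9.26843696e-01,  2.33301842e-01,
         1.36160039e-01],
       [ 9.55755715e-01,  2.85266070e-01,  7.17933360e-02,
        -6.64991336e-01],
       [-1.18988172e-05,  2.44098407e-01, -9.69750467e-01,
         3.84591468e-01],
       [ 0.00000000e+00,  0.00000000e+00,  0.00000000e+00,
         1.00000000e+00]])}
0.69 [393.2, 382.4, 403.8, 418.6] ((436.3265380859375, -390.25927734375), (20.958763122558594, 14.411003112792969), 28.363319396972656)
```

View pics/w0.png

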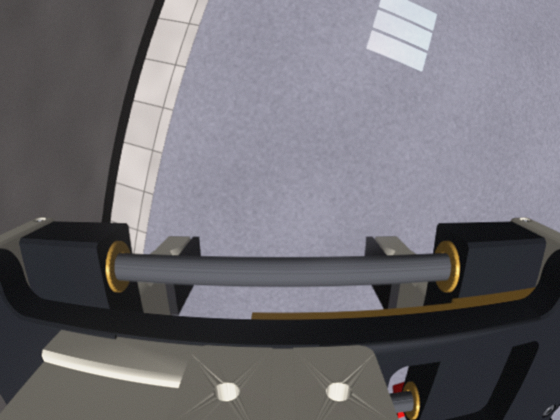

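The rows probably need every key filled in. The camera sees the +x side of the tool, so I'll turn to yaw ≈ 0 on the way.

Call:
{"op": "arm_command", "data": {"commands": [{"tx":-0.11,"ty":0.12,"tz":-0.1,"twist":-0.038},{"tx":-0.22,"ty":0.24,"tz":-0.2,"twist":-0.076},{"tx":-0.33,"ty":0.37,"tz":-0.2,"twist":-0.114},{"tx":-0.44,"ty":0.49,"tz":-0.2,"twist":-0.152},{"tx":-0.55,"ty":0.61,"tz":-0.2,"twist":-0.19},{"tx":-0.66,"ty":0.73,"tz":-0.2,"twist":-0.228},{"tx":-0.77,"ty":0.86,"tz":-0.2,"twist":-0.266},{"tx":-0.88,"ty":0.98,"tz":-0.2,"twist":-0.3}], "claw": 0.4, "grip_force": 30}}

```text
t: 1.37
eef_pos: [0.3334, -0.3522, 0.2541]
ee_rot: [-3.141, -0.0, -1.895]
force: [0.9, 0.4, -0.3]
width: 0.0398
gripper_force: 0.0
```

Call:
{"op": "arm_command", "data": {"commands": [{"tx":-0.125,"ty":-0.01,"tz":0,"twist":-0.038},{"tx":-0.25,"ty":-0.02,"tz":0,"twist":-0.076},{"tx":-0.375,"ty":-0.03,"tz":0,"twist":-0.114},{"tx":-0.5,"ty":-0.04,"tz":0,"twist":-0.152},{"tx":-0.625,"ty":-0.05,"tz":0,"twist":-0.19},{"tx":-0.75,"ty":-0.06,"tz":0,"twist":-0.228},{"tx":-0.875,"ty":-0.07,"tz":0,"twist":-0.266},{"tx":-1,"ty":-0.07,"tz":0,"twist":-0.3}]}}

```text
t: 2.03
eef_pos: [0.4312, -0.1216, 0.2542]
ee_rot: [-3.141, -0.001, -0.952]
force: [1.2, -0.2, 0.1]
width: 0.035
gripper_force: 0.0
```

Call:
{"op": "arm_command", "data": {"commands": [{"tx":-0.08,"ty":-0.06,"tz":0,"twist":-0.038},{"tx":-0.16,"ty":-0.12,"tz":0,"twist":-0.076},{"tx":-0.24,"ty":-0.18,"tz":0,"twist":-0.114},{"tx":-0.32,"ty":-0.24,"tz":0,"twist":-0.152},{"tx":-0.4,"ty":-0.3,"tz":0,"twist":-0.19},{"tx":-0.42,"ty":-0.32,"tz":0,"twist":-0.228},{"tx":-0.42,"ty":-0.32,"tz":0,"twist":-0.266},{"tx":-0.42,"ty":-0.32,"tz":0,"twist":-0.295}]}}

```text
t: 2.7
eef_pos: [0.4357, 0.0097, 0.254]
ee_rot: [-3.141, -0.0, -0.023]
force: [0.2, -0.4, 0.2]
width: 0.0349
gripper_force: 0.0
```

```bash
cat > look.py <<'E'
from h import *
import sys
def boxes(cam):
    im=grab_frame(cam)
    out=[]
    for r in regions_of('slide_box_a',cam):
        m=r['region'];col=im[m].mean(0)
        if col.max()-col.min()>25: continue
        c=max(cv2.findContours(m.astype('uint8'),0,1)[0],key=cv2.contourArea)
        out.append((round(r['score'],2),np.round(r['rect']),cv2.minAreaRect(np.array([at(cam,p[0],.046)[:2]*1000 for p in c],dtype='float32'))))
    return im,out
if __name__=='__main__':
    cam,n=sys.argv[1:]
    s=get_state();print(round(s['t'],2),s['eef_pos'].round(4),s['ee_rot'].round(3),s['q'].round(2))
    im,o=boxes(cam)
    for b in o: print(b)
    for q,z in [('left_end',.012),('tray',0),('cover_handle',.085)]:
        for p in spot_point(q,cam)[:2]: print(q,p['score'],p['uv'],at(cam,p['uv'],z))
    cv2.imwrite(f'pics/{n}.png',im[:,:,::-1])
E
python3 look.py wrist w1
```

```text
2.7 [0.4357 0.0097 0.254 ] [-3.141 -0.    -0.023] [ 0.48 -0.08 -0.4  -0.   -1.26  1.07]
(0.97, array([180.,  62., 236., 137.]), ((539.9511108398438, 95.62126159667969), (65.03823852539062, 90.94862365722656), 86.12129211425781))
(0.92, array([340.,  81., 398., 156.]), ((510.2540588378906, -98.98028564453125), (66.0875244140625, 90.328125), 86.33682250976562))
(0.73, array([257.,  60., 317., 137.]), ((534.6583251953125, -0.6772537231445312), (60.190284729003906, 90.21495819091797), 81.63871765136719))
left_end 0.62 [154.0, 23.5] [0.65831139 0.17619604 0.012     ]
tray 0.73 [295.5, 23.0] [ 0.6429282 -0.0168983  0.       ]
tray 0.16 [469.9, 256.4] [ 2.95898192e-01 -2.95868376e-01  5.55111512e-17]
```

View pics/w1.png

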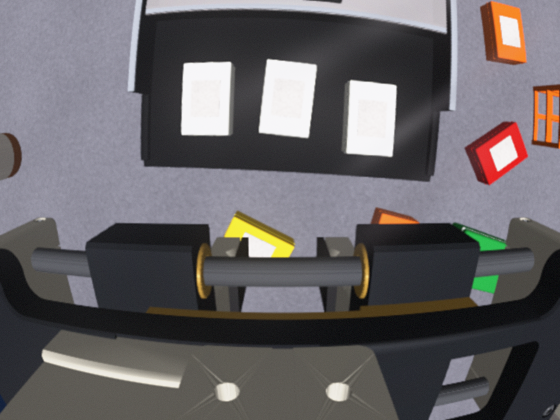

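The wrist view shows the three boxes at (208,98), (288,98) and (370,118). The tray's front corners are at (146,165) and (431,180), and the front ends of the high walls are at about (134,93) and (452,108). Next I'll fit the tray pose from these.

Run:
```python
from h import *
from scipy.optimize import least_squares
W=[((146,165),.012,(-205,202)),((431,180),.012,(-205,-202)),((130,92),.064,(-105,202)),((455,109),.064,(-105,-202)),((154,23.5),.012,(0,190))]
T=[((216,226),.012,(-205,202)),((342,229),.012,(-205,-202)),((219.4,157.1),.012,(0,190)),((217,187),.064,(-105,202)),((344,193),.064,(-105,-202))]
obs=[(at(c,u,z)[:2]*1000,m) for c,L in(('wrist',W),('top',T)) for u,z,m in L]
def res(p,o=obs):
    c,s=np.cos(p[2]),np.sin(p[2]);R=np.array([[c,-s],[s,c]])
    return np.concatenate([R@m+p[:2]-w for w,m in o])
for o in(obs[:5],obs[5:],obs):
    r=least_squares(res,[645,0,0],args=(o,),loss='soft_l1',f_scale=3);print(r.x,r.fun.reshape(-1,2).round(1).tolist())
p=r.x
c,s=np.cos(p[2]),np.sin(p[2]);R=np.array([[c,-s],[s,c]])
for u in [(145,10),(447,32)]: print('cover',R.T@(at('wrist',u,.056)[:2]*1000-p[:2]))
print('handle',R.T@(at('top',(282,151),.085)[:2]*1000-p[:2]))
for b,a in [((540,95.6),86.1),((534.7,-.7),81.6),((510.3,-99),86.3)]: print(R.T@(np.array(b)-p[:2]),a-90-np.degrees(p[2]))
```

```text
[ 6.45633874e+02 -1.77677286e+01 -7.73756285e-02] [[-3.2, 3.5], [0.0, -0.9], [-0.1, 3.8], [0.7, -1.6], [1.9, -4.0]]
[ 6.45971887e+02 -1.29264367e+01 -6.00027404e-02] [[13.2, 5.1], [4.5, -0.6], [-6.0, -9.1], [-1.8, 8.6], [-1.3, -2.6]]
[ 6.45659406e+02 -1.63514453e+01 -7.20544100e-02] [[-4.4, 3.9], [1.0, -0.6], [-1.2, 4.7], [1.7, -0.8], [0.9, -2.5], [15.5, 4.0], [2.0, -1.4], [-4.0, -12.6], [0.4, 6.3], [-4.0, -4.6]]
cover [  4.28794406 188.04369278]
cover [  -5.4921474  -192.27395404]
handle [15.0911753   1.33575837]
[-113.44485804  104.05431405] 0.2284135864753276
[-111.7982686    7.6226349] -4.271586413524672
[-129.05813441  -92.17890333] 0.42841358647533045
```

Run:
```python
from h import *
im=cv2.imread('pics/w1.png');g=cv2.cvtColor(im,6).astype(float)
def fit(P):
    vx,vy,x,y=cv2.fitLine(np.array(P,dtype='float32'),cv2.DIST_HUBER,0,.01,.01).ravel();return vx,vy,x,y
F=[]
for u in range(160,425,5):
    col=g[145:195,u];k=np.argmax(np.diff(cv2.GaussianBlur(col.reshape(-1,1),(1,5),0).ravel()));F.append(at('wrist',(u,145.5+k),.012)[:2]*1000)
vx,vy,x,y=fit(F);print('front',np.degrees(np.arctan2(-vx/np.sign(vy),abs(vy))),x,y)
for nm,a,b,sg in(('L',125,165,-1),('R',415,460,1)):
    P=[]
    for v in range(112,158,3):
        d=sg*np.diff(cv2.GaussianBlur(g[v:v+1,a:b],(5,1),0).ravel());P.append(at('wrist',(a+.5+np.argmax(d),v),.022)[:2]*1000)
    vx,vy,x,y=fit(P);print(nm,np.degrees(np.arctan2(vy*np.sign(vx),abs(vx))),x,y)
# cover front edge
for u in range(160,440,40):
    print(u,g[0:40,u].astype(int)[::2].tolist())
```

```text
front -5.067055 440.97073 -3.362064
L -4.6346354 505.882 195.82361
R -5.1854053 484.7218 -205.26006
160 [197, 197, 200, 199, 207, 211, 153, 54, 33, 34, 35, 41, 40, 42, 42, 40, 39, 40, 41, 42]
200 [201, 203, 206, 209, 201, 106, 39, 37, 38, 42, 42, 44, 42, 43, 44, 44, 41, 43, 44, 46]
240 [204, 208, 207, 213, 157, 64, 38, 40, 37, 43, 46, 43, 43, 43, 42, 42, 43, 42, 45, 44]
280 [208, 210, 208, 209, 193, 102, 39, 38, 36, 40, 45, 43, 43, 45, 45, 41, 44, 44, 45, 44]
320 [71, 198, 207, 209, 210, 202, 152, 43, 31, 34, 33, 43, 44, 42, 42, 45, 46, 50, 51, 52]
360 [204, 204, 204, 203, 204, 207, 206, 209, 170, 71, 54, 57, 56, 63, 65, 64, 63, 64, 64, 62]
400 [197, 198, 198, 194, 197, 194, 193, 195, 194, 199, 203, 176, 110, 59, 56, 53, 54, 52, 49, 50]
```

Tray yaw is about −5°, with its origin at (645.5, −17.8) mm. I'll align the tool, descend in front of the middle box and push it to the back stop.

Call:
{"op": "arm_command", "data": {"commands": [{"tx":0,"ty":0,"tz":0.16,"twist":0.02},{"tx":0,"ty":0,"tz":0.32,"twist":0.02},{"tx":0,"ty":0,"tz":0.48,"twist":0.02},{"tx":0,"ty":0,"tz":0.64,"twist":0.02},{"tx":0,"ty":0,"tz":0.78,"twist":0.02},{"tx":0,"ty":0,"tz":0.88,"twist":0.02},{"tx":0,"ty":0,"tz":0.925,"twist":0.02},{"tx":0.04,"ty":0,"tz":0.925,"twist":0.02}]}}

```text
t: 3.62
eef_pos: [0.4423, 0.007, 0.0197]
ee_rot: [3.139, 0.006, -0.097]
force: [-0.3, -0.4, -0.1]
width: 0.0349
gripper_force: 0.0
```

Call:
{"op": "arm_command", "data": {"commands": [{"tx":0.08,"ty":0,"tz":0,"twist":0},{"tx":0.14,"ty":0,"tz":0,"twist":0},{"tx":0.19,"ty":0,"tz":0,"twist":0},{"tx":0.24,"ty":0,"tz":0,"twist":0},{"tx":0.29,"ty":0,"tz":0,"twist":0},{"tx":0.34,"ty":0,"tz":0,"twist":0},{"tx":0.38,"ty":0,"tz":0,"twist":0},{"tx":0.4,"ty":0,"tz":0,"twist":0}]}}

```text
t: 4.28
eef_pos: [0.5471, -0.001, 0.0234]
ee_rot: [-3.141, -0.001, -0.095]
force: [-11.8, 5.2, 18.1]
width: 0.0352
gripper_force: 9.6
```

```bash
cat > look.py <<'E'
from h import *
import sys
O=np.array([645.5,-17.8]);a=np.radians(-5);R=np.array([[np.cos(a),-np.sin(a)],[np.sin(a),np.cos(a)]])
tr=lambda w:R.T@(np.asarray(w)[:2]*1000-O)
def boxes(cam):
    im=grab_frame(cam)
    for r in regions_of('slide_box_a',cam):
        m=r['region'];col=im[m].mean(0)
        if col.max()-col.min()>25: continue
        c=max(cv2.findContours(m.astype('uint8'),0,1)[0],key=cv2.contourArea)
        q=cv2.minAreaRect(np.array([tr(at(cam,p[0],.046)) for p in c],dtype='float32'))
        print(round(r['score'],2),np.round(r['rect']),'corners',cv2.boxPoints(q).round().astype(int).tolist(),'ang',round(q[2],1))
    return im
if __name__=='__main__':
    s=get_state();print(round(s['t'],2),'tray xy',tr(s['eef_pos']).round(1),'z',s['eef_pos'][2].round(4),'yaw',s['ee_rot'][2].round(3),'F',s['force'].round(1),s['q'].round(2))
    for n in sys.argv[2:]:
        im=boxes(sys.argv[1]); cv2.imwrite(f'pics/{n}.png',im[:,:,::-1])
E
python3 look.py wrist w2
```

```text
4.28 tray xy [-99.5   8.1] z 0.0234 yaw -0.095 F [-11.8   5.2  18.1] [ 0.36  0.34 -0.49  0.   -0.74  1.12]
0.96 [ 65. 187. 172. 303.] corners [[-102, 135], [-80, 63], [-52, 71], [-73, 144]] ang 16.3
0.69 [222. 180. 342. 313.] corners [[-103, -21], [-61, -23], [-59, 37], [-100, 39]] ang 87.4
0.65 [394. 207. 500. 306.] corners [[-104, -122], [-82, -129], [-60, -57], [-82, -50]] ang 72.8
```

View pics/w2.png

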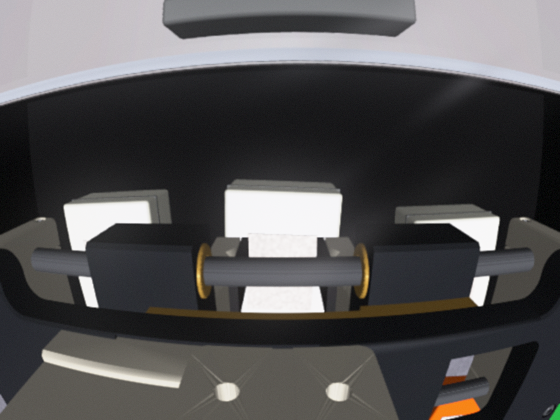

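Run:
```python
from h import *
a=grab_frame('side')[130:290,150:370];b=grab_frame('top')[110:240,190:370]
a=cv2.resize(a,(700,509),interpolation=2);cv2.imwrite('pics/s1.png',a[:,:,::-1])
cv2.imwrite('pics/t1.png',cv2.resize(b,None,fx=4,fy=4,interpolation=2)[:,:,::-1])
c=calibration('wrist');T=np.linalg.inv(c['extrinsics']);K=c['camera_matrix']
s=get_state();
def pj(w):
    p=T[:3,:3]@w+T[:3,3];r=np.hypot(p[0],p[1]);th=np.arctan2(r,p[2]);return K[0,0]*th*p[:2]/r+K[:2,2]
print('tcp px',pj(s['eef_pos']),s['force'],s['t'])
```

```text
tcp px [281.0499231  239.37895496] [ 2.13772863 -1.6446919   3.48663566] 4.4833
```

View pics/s1.png

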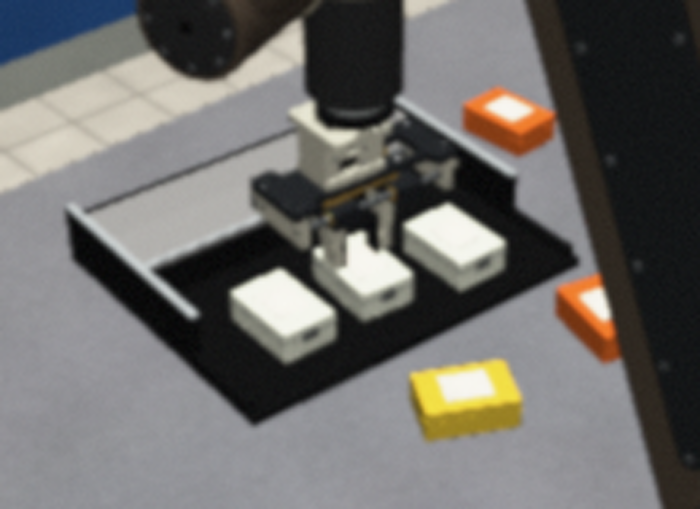

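```bash
python3 - <<'E'
import cv2
a=cv2.imread('pics/w2.png')[170:330,190:375];cv2.imwrite('pics/w2z.png',cv2.resize(a,None,fx=3.7,fy=3.7,interpolation=2))
E
python3 look.py x
```

```text
4.48 tray xy [-99.8   8.3] z 0.0235 yaw -0.094 F [ 2.1 -1.6  3.5] [ 0.36  0.34 -0.5   0.   -0.74  1.12]
```

View pics/w2z.png

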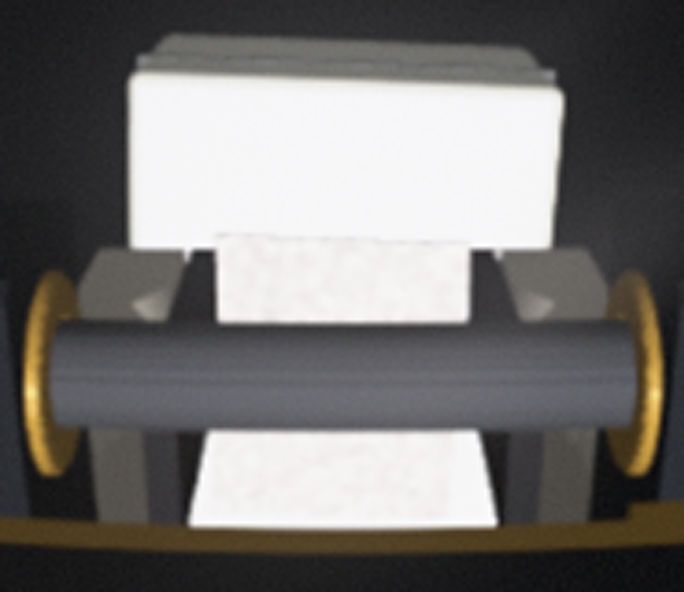

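Call:
{"op": "arm_command", "data": {"commands": [{"tx":0,"ty":0,"tz":-0.05,"twist":0},{"tx":0,"ty":0,"tz":-0.12,"twist":0},{"tx":0,"ty":0,"tz":-0.25,"twist":0},{"tx":-0.12,"ty":0,"tz":-0.4,"twist":0},{"tx":-0.25,"ty":0,"tz":-0.5,"twist":0},{"tx":-0.36,"ty":0,"tz":-0.5,"twist":0},{"tx":-0.36,"ty":0,"tz":-0.5,"twist":0},{"tx":-0.36,"ty":0,"tz":-0.5,"twist":0}], "claw": 0}}

```text
t: 5.15
eef_pos: [0.4545, 0.0078, 0.1487]
ee_rot: [-3.14, -0.002, -0.093]
force: [0.9, 0.2, 0.2]
width: 0.0003
gripper_force: 0.0
```

```bash
python3 look.py wrist w3; python3 look.py top t3
```

```text
5.15 tray xy [-192.5    8.8] z 0.1487 yaw -0.093 F [0.9 0.2 0.2] [ 0.45  0.03 -0.54 -0.   -1.    1.03]
0.93 [244.  56. 317. 161.] corners [[-157, -19], [-66, -24], [-63, 37], [-154, 41]] ang 87.2
0.72 [140.  63. 213. 166.] corners [[-160, 136], [-159, 69], [-69, 71], [-70, 137]] ang 0.9
0.71 [356.  80. 428. 178.] corners [[-170, -58], [-169, -126], [-80, -124], [-81, -56]] ang 0.8
5.25 tray xy [-191.2    8.9] z 0.1478 yaw -0.094 F [-0.1  0.5  0.1] [ 0.45  0.04 -0.53 -0.   -1.    1.03]
0.59 [303. 188. 318. 216.] corners [[-177, -70], [-173, -126], [-81, -120], [-85, -64]] ang 4.1
```

View pics/w3.png

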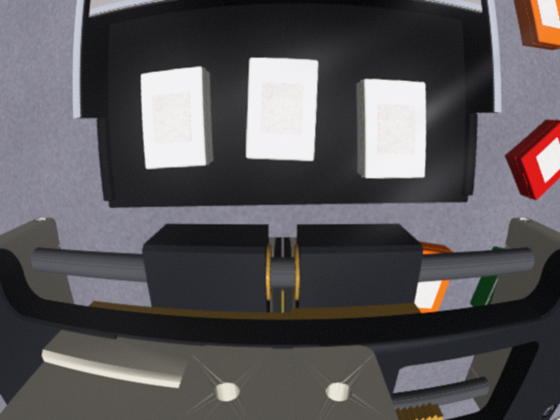

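B was not pushed. The open fingertips rode over it, because they retract when open. I'll push with the fingers closed and lower, and check early.

Call:
{"op": "arm_command", "data": {"commands": [{"tx":0,"ty":0,"tz":0.15,"twist":-0.002},{"tx":0,"ty":0,"tz":0.3,"twist":-0.002},{"tx":0,"ty":0,"tz":0.42,"twist":-0.002},{"tx":0,"ty":0,"tz":0.5,"twist":-0.002},{"tx":0,"ty":0,"tz":0.52,"twist":-0.002},{"tx":0,"ty":0,"tz":0.52,"twist":-0.002},{"tx":0.04,"ty":0,"tz":0.52,"twist":-0.002},{"tx":0.08,"ty":0,"tz":0.52,"twist":-0.002}], "claw": 0}}

```text
t: 6.02
eef_pos: [0.4775, 0.0061, 0.0188]
ee_rot: [-3.141, -0.002, -0.087]
force: [1.2, 0.1, 0.4]
width: 0.0002
gripper_force: 0.0
```

Call:
{"op": "arm_command", "data": {"commands": [{"tx":0.02,"ty":0,"tz":0,"twist":0},{"tx":0.04,"ty":0,"tz":0,"twist":0},{"tx":0.06,"ty":0,"tz":0,"twist":0},{"tx":0.08,"ty":0,"tz":0,"twist":0},{"tx":0.1,"ty":0,"tz":0,"twist":0},{"tx":0.12,"ty":0,"tz":0,"twist":0},{"tx":0.14,"ty":0,"tz":0,"twist":0},{"tx":0.16,"ty":0,"tz":0,"twist":0}]}}

```text
t: 6.68
eef_pos: [0.5154, 0.0019, 0.0185]
ee_rot: [-3.141, 0.0, -0.088]
force: [-4.4, -0.0, 6.2]
width: 0.0
gripper_force: 3.1
```

```bash
python3 look.py wrist w4
```

```text
6.68 tray xy [-131.3    8.3] z 0.0185 yaw -0.088 F [-4.4 -0.   6.2] [ 0.38  0.3  -0.57 -0.   -0.7   1.1 ]
0.95 [ 52. 137. 172. 298.] corners [[-130, 137], [-128, 65], [-68, 67], [-70, 138]] ang 1.5
0.86 [213.  54. 341. 239.] corners [[-119, 39], [-119, -20], [-30, -19], [-30, 40]] ang 0.4
0.8 [398. 161. 512. 312.] corners [[-130, -52], [-129, -123], [-77, -123], [-78, -51]] ang 0.4
```

Call:
{"op": "arm_command", "data": {"commands": [{"tx":0.02,"ty":0,"tz":0,"twist":0},{"tx":0.04,"ty":0,"tz":0,"twist":0},{"tx":0.06,"ty":0,"tz":0,"twist":0},{"tx":0.08,"ty":0,"tz":0,"twist":0},{"tx":0.1,"ty":0,"tz":0,"twist":0},{"tx":0.115,"ty":0,"tz":0,"twist":0},{"tx":0.125,"ty":0,"tz":0,"twist":0},{"tx":0.13,"ty":0,"tz":0,"twist":0}]}}

```text
t: 7.45
eef_pos: [0.5459, -0.0009, 0.018]
ee_rot: [3.141, 0.003, -0.088]
force: [-14.9, 6.2, 16.5]
width: 0.0002
gripper_force: 9.5
```

```bash
python3 look.py wrist w5
```

```text
7.45 tray xy [-100.7    8.1] z 0.018 yaw -0.088 F [-14.9   6.2  16.5] [ 0.36  0.35 -0.5  -0.   -0.73  1.13]
0.76 [397. 204. 502. 310.] corners [[-100, -123], [-73, -123], [-73, -52], [-100, -52]] ang 90.0
0.73 [211.  59. 341. 236.] corners [[-89, 39], [-89, -20], [-3, -20], [-4, 40]] ang 0.2
0.65 [ 59. 186. 167. 304.] corners [[-101, 137], [-99, 65], [-64, 66], [-66, 138]] ang 1.7
```

Call:
{"op": "arm_command", "data": {"commands": [{"tx":-0.12,"ty":0,"tz":0,"twist":0},{"tx":-0.24,"ty":0,"tz":0,"twist":0},{"tx":-0.33,"ty":0,"tz":0,"twist":0},{"tx":-0.33,"ty":-0.14,"tz":0,"twist":0},{"tx":-0.33,"ty":-0.28,"tz":0,"twist":0},{"tx":-0.33,"ty":-0.39,"tz":0,"twist":0},{"tx":-0.33,"ty":-0.39,"tz":0,"twist":0},{"tx":-0.33,"ty":-0.39,"tz":0,"twist":0}]}}

```text
t: 8.22
eef_pos: [0.4749, 0.1054, 0.018]
ee_rot: [-3.141, -0.001, -0.085]
force: [-0.2, -0.1, -0.1]
width: 0.0005
gripper_force: 0.0
```

Call:
{"op": "arm_command", "data": {"commands": [{"tx":0.05,"ty":0,"tz":0,"twist":0},{"tx":0.1,"ty":0,"tz":0,"twist":0},{"tx":0.15,"ty":0,"tz":0,"twist":0},{"tx":0.2,"ty":0,"tz":0,"twist":0},{"tx":0.25,"ty":0,"tz":0,"twist":0},{"tx":0.29,"ty":0,"tz":0,"twist":0},{"tx":0.32,"ty":0,"tz":0,"twist":0},{"tx":0.33,"ty":0,"tz":0,"twist":0}]}}

```text
t: 8.88
eef_pos: [0.553, 0.0947, 0.0167]
ee_rot: [3.139, 0.007, -0.09]
force: [-20.2, 4.6, 15.7]
width: 0.0003
gripper_force: 10.4
```

```bash
python3 look.py wrist w6
```

```text
8.88 tray xy [-101.9  104. ] z 0.0167 yaw -0.09 F [-20.2   4.6  15.7] [ 0.52  0.37 -0.46 -0.   -0.75  0.97]
0.8 [213.  58. 343. 236.] corners [[-91, 76], [-5, 76], [-4, 135], [-90, 136]] ang 89.9
0.76 [516. 204. 559. 227.] corners [[-92, -81], [-76, -85], [-64, -37], [-81, -33]] ang 76.4
0.74 [387.  64. 508. 234.] corners [[-90, 51], [-90, -20], [-4, -19], [-4, 51]] ang 0.3
```

Call:
{"op": "arm_command", "data": {"commands": [{"tx":-0.14,"ty":0,"tz":0,"twist":0},{"tx":-0.28,"ty":0,"tz":0,"twist":0},{"tx":-0.4,"ty":0.08,"tz":0,"twist":0},{"tx":-0.4,"ty":0.22,"tz":0,"twist":0},{"tx":-0.4,"ty":0.37,"tz":0,"twist":0},{"tx":-0.4,"ty":0.52,"tz":0,"twist":0},{"tx":-0.4,"ty":0.67,"tz":0,"twist":0},{"tx":-0.4,"ty":0.8,"tz":0,"twist":0}]}}

```text
t: 9.65
eef_pos: [0.4388, -0.096, 0.0179]
ee_rot: [-3.141, -0.001, -0.087]
force: [0.8, 0.3, -0.4]
width: 0.0004
gripper_force: 0.0
```

Call:
{"op": "arm_command", "data": {"commands": [{"tx":0.02,"ty":0,"tz":0,"twist":0},{"tx":0.09,"ty":0,"tz":0,"twist":0},{"tx":0.16,"ty":0,"tz":0,"twist":0},{"tx":0.23,"ty":0,"tz":0,"twist":0},{"tx":0.29,"ty":0,"tz":0,"twist":0},{"tx":0.35,"ty":0,"tz":0,"twist":0},{"tx":0.39,"ty":0,"tz":0,"twist":0},{"tx":0.4,"ty":0,"tz":0,"twist":0}]}}

```text
t: 10.32
eef_pos: [0.5375, -0.1033, 0.0168]
ee_rot: [3.141, 0.004, -0.089]
force: [-7.7, 1.1, 7.4]
width: 0.0006
gripper_force: 4.6
```

```bash
python3 look.py wrist w7
```

```text
10.32 tray xy [-100.1  -94.6] z 0.0168 yaw -0.089 F [-7.7  1.1  7.4] [ 0.17  0.35 -0.49 -0.   -0.73  1.31]
0.96 [  0.  93.  49. 230.] corners [[-99, 49], [-10, 32], [-1, 78], [-90, 95]] ang 79.2
0.89 [ 43.  71. 159. 237.] corners [[-90, 39], [-90, -34], [-3, -34], [-4, 39]] ang 0.3
0.68 [214.  60. 344. 235.] corners [[-88, -64], [-88, -124], [-2, -123], [-2, -63]] ang 0.2
```

All three boxes are square on the back stop. Next I'll come round to the right of C and push the chain left.

Call:
{"op": "arm_command", "data": {"commands": [{"tx":-0.07,"ty":0,"tz":0,"twist":0},{"tx":-0.09,"ty":0.1,"tz":0,"twist":0},{"tx":-0.09,"ty":0.22,"tz":0,"twist":0},{"tx":-0.08,"ty":0.25,"tz":0,"twist":0},{"tx":0,"ty":0.25,"tz":0,"twist":0},{"tx":0.12,"ty":0.25,"tz":0,"twist":0},{"tx":0.2,"ty":0.25,"tz":0,"twist":0},{"tx":0.21,"ty":0.25,"tz":0,"twist":0}]}}

```text
t: 11.08
eef_pos: [0.5897, -0.17, 0.0178]
ee_rot: [3.141, -0.003, -0.087]
force: [0.2, -0.5, 0.0]
width: 0.0001
gripper_force: 0.0
```

Call:
{"op": "arm_command", "data": {"commands": [{"tx":0,"ty":-0.03,"tz":0,"twist":0},{"tx":0,"ty":-0.08,"tz":0,"twist":0},{"tx":0,"ty":-0.13,"tz":0,"twist":0},{"tx":0,"ty":-0.18,"tz":0,"twist":0},{"tx":0,"ty":-0.23,"tz":0,"twist":0},{"tx":0,"ty":-0.28,"tz":0,"twist":0},{"tx":0,"ty":-0.33,"tz":0,"twist":0},{"tx":0,"ty":-0.38,"tz":0,"twist":0}]}}

```text
t: 11.75
eef_pos: [0.5932, -0.0738, 0.0175]
ee_rot: [3.141, 0.001, -0.087]
force: [-1.2, -3.4, 0.3]
width: 0.0007
gripper_force: 1.9
```

```bash
python3 look.py wrist w8
```

```text
11.75 tray xy [-47.3 -60.3] z 0.0175 yaw -0.087 F [-1.2 -3.4  0.3] [ 0.2   0.41 -0.38  0.   -0.78  1.28]
0.94 [ 47. 184. 152. 306.] corners [[-46, 76], [-45, 15], [-6, 16], [-7, 76]] ang 0.7
0.89 [  0. 187.  52. 234.] corners [[-38, 132], [-24, 72], [3, 79], [-11, 139]] ang 13.1
0.88 [136. 181. 257. 240.] corners [[-39, 15], [-34, -48], [-3, -46], [-7, 17]] ang 3.9
```

Call:
{"op": "arm_command", "data": {"commands": [{"tx":0,"ty":-0.03,"tz":0,"twist":0},{"tx":0,"ty":-0.06,"tz":0,"twist":0},{"tx":0,"ty":-0.09,"tz":0,"twist":0},{"tx":0,"ty":-0.12,"tz":0,"twist":0},{"tx":0,"ty":-0.15,"tz":0,"twist":0},{"tx":0,"ty":-0.175,"tz":0,"twist":0},{"tx":0,"ty":-0.19,"tz":0,"twist":0},{"tx":0,"ty":-0.2,"tz":0,"twist":0}]}}

```text
t: 12.52
eef_pos: [0.5981, -0.0251, 0.0176]
ee_rot: [3.141, 0.0, -0.088]
force: [-0.9, -6.2, 3.0]
width: 0.0006
gripper_force: 3.0
```

```bash
python3 look.py wrist w9
```

```text
12.52 tray xy [-46.6 -11.4] z 0.0176 yaw -0.088 F [-0.9 -6.2  3. ] [ 0.28  0.42 -0.38  0.   -0.78  1.2 ]
0.97 [  0. 190.  54. 232.] corners [[-38, 180], [-24, 120], [1, 126], [-13, 185]] ang 12.9
0.96 [ 49. 185. 150. 304.] corners [[-45, 63], [-8, 63], [-8, 122], [-45, 122]] ang 89.8
0.82 [136. 182. 256. 241.] corners [[-39, 63], [-34, -1], [-4, 1], [-9, 65]] ang 4.1
```

Call:
{"op": "arm_command", "data": {"commands": [{"tx":0,"ty":-0.006,"tz":0,"twist":0},{"tx":0,"ty":-0.012,"tz":0,"twist":0},{"tx":0,"ty":-0.018,"tz":0,"twist":0},{"tx":0,"ty":-0.024,"tz":0,"twist":0},{"tx":0,"ty":-0.028,"tz":0,"twist":0},{"tx":0,"ty":-0.032,"tz":0,"twist":0},{"tx":0,"ty":-0.032,"tz":0,"twist":0},{"tx":0,"ty":-0.032,"tz":0,"twist":0}]}}

```text
t: 13.28
eef_pos: [0.5987, -0.0176, 0.0175]
ee_rot: [3.141, 0.0, -0.088]
force: [-1.4, -3.8, 2.2]
width: 0.0005
gripper_force: 2.5
```

```bash
python3 look.py wrist w10
```

```text
13.28 tray xy [-46.6  -3.9] z 0.0175 yaw -0.088 F [-1.4 -3.8  2.2] [ 0.3   0.42 -0.38  0.   -0.78  1.19]
0.95 [135. 183. 255. 241.] corners [[-39, 70], [-37, 8], [-7, 9], [-8, 71]] ang 1.7
0.9 [  0. 189.  53. 233.] corners [[-38, 187], [-25, 127], [1, 133], [-13, 192]] ang 12.7
```

Still no wall contact, so I'll creep a little further.

Call:
{"op": "arm_command", "data": {"commands": [{"tx":0,"ty":-0.004,"tz":0,"twist":0},{"tx":0,"ty":-0.008,"tz":0,"twist":0},{"tx":0,"ty":-0.012,"tz":0,"twist":0},{"tx":0,"ty":-0.016,"tz":0,"twist":0},{"tx":0,"ty":-0.02,"tz":0,"twist":0},{"tx":0,"ty":-0.02,"tz":0,"twist":0},{"tx":0,"ty":-0.02,"tz":0,"twist":0},{"tx":0,"ty":-0.02,"tz":0,"twist":0}]}}

```text
t: 14.05
eef_pos: [0.5987, -0.0154, 0.0176]
ee_rot: [3.138, 0.002, -0.088]
force: [0.5, -19.2, 3.0]
width: 0.0006
gripper_force: 9.4
```

Contact with the wall at 19 N, so the row is packed. Next I'll re-seat each box in x from the front, starting with C.

Call:
{"op": "arm_command", "data": {"commands": [{"tx":0,"ty":0.04,"tz":0,"twist":0},{"tx":0,"ty":0.09,"tz":0,"twist":0},{"tx":-0.13,"ty":0.09,"tz":0,"twist":0},{"tx":-0.27,"ty":0.09,"tz":0,"twist":0},{"tx":-0.31,"ty":0,"tz":0,"twist":0},{"tx":-0.31,"ty":-0.12,"tz":0,"twist":0},{"tx":-0.31,"ty":-0.17,"tz":0,"twist":0},{"tx":-0.31,"ty":-0.17,"tz":0,"twist":0}]}}

```text
t: 14.72
eef_pos: [0.5272, 0.0394, 0.018]
ee_rot: [-3.14, -0.002, -0.085]
force: [-0.7, -0.1, 0.7]
width: 0.0007
gripper_force: 0.0
```

Call:
{"op": "arm_command", "data": {"commands": [{"tx":0.03,"ty":0,"tz":0,"twist":0},{"tx":0.05,"ty":0,"tz":0,"twist":0},{"tx":0.065,"ty":0,"tz":0,"twist":0},{"tx":0.08,"ty":0,"tz":0,"twist":0},{"tx":0.095,"ty":0,"tz":0,"twist":0},{"tx":0.1,"ty":0,"tz":0,"twist":0},{"tx":0.1,"ty":0,"tz":0,"twist":0},{"tx":0.1,"ty":0,"tz":0,"twist":0}]}}

```text
t: 15.38
eef_pos: [0.5482, 0.0337, 0.0167]
ee_rot: [3.14, 0.005, -0.089]
force: [-7.8, 2.1, 4.8]
width: 0.0006
gripper_force: 4.2
```

```bash
python3 look.py wrist w11
```

```text
15.38 tray xy [-101.4   42.8] z 0.0167 yaw -0.089 F [-7.8  2.1  4.8] [ 0.42  0.35 -0.49 -0.   -0.73  1.07]
0.88 [215.  59. 347. 237.] corners [[-90, 72], [-89, 13], [-3, 14], [-4, 73]] ang 0.7
0.68 [103.  59. 223. 237.] corners [[-91, 132], [-90, 72], [-4, 73], [-4, 133]] ang 0.6
0.63 [ 26.  76. 116. 237.] corners [[-92, 191], [-91, 131], [-5, 132], [-5, 192]] ang 0.7
```

The row looks tight and square. I'll give the other two the same nudge.

Call:
{"op": "arm_command", "data": {"commands": [{"tx":-0.04,"ty":0,"tz":0,"twist":0},{"tx":-0.06,"ty":-0.08,"tz":0,"twist":0},{"tx":-0.06,"ty":-0.18,"tz":0,"twist":0},{"tx":-0.05,"ty":-0.23,"tz":0,"twist":0},{"tx":-0.02,"ty":-0.23,"tz":0,"twist":0},{"tx":-0.01,"ty":-0.23,"tz":0,"twist":0},{"tx":0,"ty":-0.23,"tz":0,"twist":0},{"tx":0,"ty":-0.23,"tz":0,"twist":0}]}}

```text
t: 16.15
eef_pos: [0.5527, 0.0916, 0.0166]
ee_rot: [3.141, 0.006, -0.089]
force: [-13.1, 9.8, 5.8]
width: 0.0005
gripper_force: 7.1
```

Call:
{"op": "arm_command", "data": {"commands": [{"tx":-0.04,"ty":0,"tz":0,"twist":0},{"tx":-0.06,"ty":-0.08,"tz":0,"twist":0},{"tx":-0.06,"ty":-0.18,"tz":0,"twist":0},{"tx":-0.05,"ty":-0.22,"tz":0,"twist":0},{"tx":-0.02,"ty":-0.22,"tz":0,"twist":0},{"tx":-0.01,"ty":-0.22,"tz":0,"twist":0},{"tx":-0.005,"ty":-0.22,"tz":0,"twist":0},{"tx":-0.005,"ty":-0.22,"tz":0,"twist":0}]}}

```text
t: 16.82
eef_pos: [0.557, 0.1464, 0.0168]
ee_rot: [3.141, 0.005, -0.089]
force: [-12.6, 10.0, 5.4]
width: 0.0004
gripper_force: 6.7
```

```bash
python3 look.py wrist w12
python3 - <<'E'
from h import *
print(spot_point('cover_handle','wrist'))
E
```

```text
16.82 tray xy [-102.5  155.9] z 0.0168 yaw -0.089 F [-12.6  10.    5.4] [ 0.59  0.39 -0.43 -0.   -0.76  0.89]
0.95 [327.  60. 445. 235.] corners [[-91, 133], [-90, 72], [-4, 74], [-5, 134]] ang 0.9
0.83 [201.  58. 332. 236.] corners [[-91, 192], [-90, 133], [-5, 134], [-5, 193]] ang 0.4
0.65 [434.  71. 531. 232.] corners [[-90, 74], [-89, 13], [-3, 15], [-4, 75]] ang 1.0
[{'uv': [214.0, 69.8], 'score': 0.33}]
```

The row is done. Now I'll raise the tool and move it behind the cover handle.

Call:
{"op": "arm_command", "data": {"commands": [{"tx":-0.04,"ty":0,"tz":0,"twist":0},{"tx":-0.04,"ty":0,"tz":-0.15,"twist":0},{"tx":-0.04,"ty":0,"tz":-0.3,"twist":0},{"tx":0,"ty":0.05,"tz":-0.42,"twist":0},{"tx":0.1,"ty":0.15,"tz":-0.45,"twist":0},{"tx":0.2,"ty":0.25,"tz":-0.45,"twist":0},{"tx":0.3,"ty":0.35,"tz":-0.45,"twist":0},{"tx":0.4,"ty":0.45,"tz":-0.45,"twist":0}]}}

```text
t: 17.63
eef_pos: [0.65, 0.0236, 0.1305]
ee_rot: [-3.141, -0.001, -0.088]
force: [-0.6, 0.1, -0.1]
width: 0.0003
gripper_force: 0.0
```

Call:
{"op": "arm_command", "data": {"commands": [{"tx":0.1,"ty":0.08,"tz":0,"twist":0},{"tx":0.2,"ty":0.17,"tz":0,"twist":0},{"tx":0.27,"ty":0.17,"tz":0,"twist":0},{"tx":0.27,"ty":0.17,"tz":0,"twist":0},{"tx":0.27,"ty":0.17,"tz":0.1,"twist":0},{"tx":0.27,"ty":0.17,"tz":0.2,"twist":0},{"tx":0.27,"ty":0.17,"tz":0.24,"twist":0},{"tx":0.27,"ty":0.17,"tz":0.24,"twist":0}]}}

```text
t: 18.3
eef_pos: [0.7101, -0.0231, 0.0667]
ee_rot: [3.14, 0.006, -0.088]
force: [-1.5, -0.3, 0.0]
width: 0.0006
gripper_force: 0.0
```

```bash
python3 look.py x
```

```text
18.3 tray xy [64.8  0.4] z 0.0667 yaw -0.088 F [-1.5 -0.3  0. ] [ 0.24  0.52 -0.06 -0.   -1.    1.24]
```

Call:
{"op": "arm_command", "data": {"commands": [{"tx":-0.05,"ty":0,"tz":0,"twist":0},{"tx":-0.1,"ty":0,"tz":0,"twist":0},{"tx":-0.15,"ty":0,"tz":0,"twist":0},{"tx":-0.2,"ty":0,"tz":0,"twist":0},{"tx":-0.25,"ty":0,"tz":0,"twist":0},{"tx":-0.3,"ty":0,"tz":0,"twist":0},{"tx":-0.35,"ty":0,"tz":0,"twist":0},{"tx":-0.4,"ty":0,"tz":0,"twist":0}]}}

```text
t: 18.97
eef_pos: [0.6133, -0.0134, 0.0719]
ee_rot: [-3.141, -0.002, -0.087]
force: [0.1, 0.5, 0.3]
width: 0.0002
gripper_force: 0.0
```

Call:
{"op": "arm_command", "data": {"commands": [{"tx":-0.03,"ty":0,"tz":0,"twist":0},{"tx":-0.055,"ty":0,"tz":0,"twist":0},{"tx":-0.075,"ty":0,"tz":0,"twist":0},{"tx":-0.09,"ty":0,"tz":0,"twist":0},{"tx":-0.105,"ty":0,"tz":0,"twist":0},{"tx":-0.115,"ty":0,"tz":0,"twist":0},{"tx":-0.12,"ty":0,"tz":0,"twist":0},{"tx":-0.12,"ty":0,"tz":0,"twist":0}]}}

```text
t: 19.63
eef_pos: [0.5831, -0.0108, 0.0699]
ee_rot: [3.141, 0.0, -0.088]
force: [-0.3, -0.1, -0.5]
width: 0.0005
gripper_force: 0.0
```

```bash
python3 look.py x
```

```text
19.63 tray xy [-62.7   1.5] z 0.0699 yaw -0.088 F [-0.3 -0.1 -0.5] [ 0.32  0.33 -0.37  0.   -0.88  1.17]
```

```bash
python3 look.py wrist w13
python3 - <<'E'
from look import *
for q in spot_point('cover_handle','wrist'): print(q,tr(at('wrist',q['uv'],.085)))
E
```

```text
19.63 tray xy [-62.7   1.5] z 0.0699 yaw -0.088 F [-0.3 -0.1 -0.5] [ 0.32  0.33 -0.37  0.   -0.88  1.17]
0.92 [ 96. 144. 176. 251.] corners [[-83, 132], [-83, 72], [-6, 73], [-7, 132]] ang 0.4
0.79 [174. 143. 268. 224.] corners [[-61, 72], [-60, 10], [-5, 11], [-6, 73]] ang 0.6
0.59 [ 38. 149. 108. 250.] corners [[-85, 191], [-84, 130], [-6, 132], [-7, 193]] ang 1.1
{'uv': [283.9, 103.0], 'score': 0.86} [15.11051681  0.0193748 ]
{'uv': [90.8, 193.6], 'score': 0.41} [-30.59828342 113.80637977]
```

View pics/w13.png

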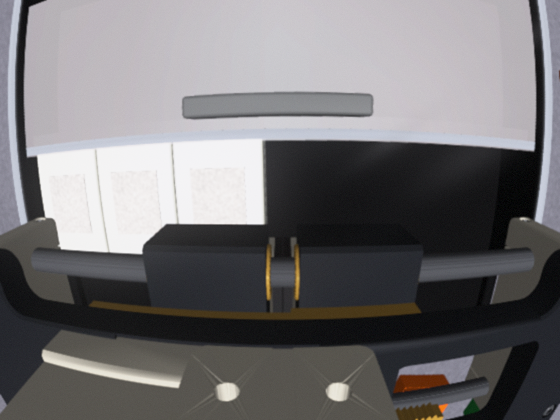

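The tip passed over the handle, which is still at tray x≈15. The real tips sit roughly 20 mm above the reported TCP, and the earlier ride-over fits that. I'll go back behind the handle and feel my way down in small steps.

Call:
{"op": "arm_command", "data": {"commands": [{"tx":0,"ty":0,"tz":-0.15,"twist":0},{"tx":0.12,"ty":0,"tz":-0.16,"twist":0},{"tx":0.28,"ty":0,"tz":-0.16,"twist":0},{"tx":0.42,"ty":0,"tz":-0.16,"twist":0},{"tx":0.48,"ty":0,"tz":-0.16,"twist":0},{"tx":0.48,"ty":0,"tz":-0.08,"twist":0},{"tx":0.48,"ty":0,"tz":0,"twist":0},{"tx":0.48,"ty":0,"tz":0.03,"twist":0}]}}

```text
t: 20.45
eef_pos: [0.7013, -0.0217, 0.0589]
ee_rot: [3.141, 0.004, -0.089]
force: [-1.0, -0.6, -1.7]
width: 0.0007
gripper_force: 0.0
```

Call:
{"op": "arm_command", "data": {"commands": [{"tx":0,"ty":0,"tz":0,"twist":0},{"tx":0,"ty":0,"tz":0.004,"twist":0},{"tx":0,"ty":0,"tz":0.008,"twist":0},{"tx":0,"ty":0,"tz":0.012,"twist":0},{"tx":0,"ty":0,"tz":0.016,"twist":0},{"tx":0,"ty":0,"tz":0.018,"twist":0},{"tx":0,"ty":0,"tz":0.02,"twist":0},{"tx":0,"ty":0,"tz":0.02,"twist":0}]}}

```text
t: 21.12
eef_pos: [0.7028, -0.0213, 0.0577]
ee_rot: [-3.141, -0.0, -0.088]
force: [-0.1, -0.2, -0.2]
width: 0.0004
gripper_force: 0.0
```

Call:
{"op": "arm_command", "data": {"commands": [{"tx":0,"ty":0,"tz":0.004,"twist":0},{"tx":0,"ty":0,"tz":0.008,"twist":0},{"tx":0,"ty":0,"tz":0.012,"twist":0},{"tx":0,"ty":0,"tz":0.016,"twist":0},{"tx":0,"ty":0,"tz":0.02,"twist":0},{"tx":0,"ty":0,"tz":0.022,"twist":0},{"tx":0,"ty":0,"tz":0.022,"twist":0},{"tx":0,"ty":0,"tz":0.022,"twist":0}]}}

```text
t: 21.78
eef_pos: [0.7028, -0.0213, 0.052]
ee_rot: [3.142, 0.0, -0.088]
force: [0.4, -0.2, 0.1]
width: 0.0006
gripper_force: 0.0
```

Call:
{"op": "arm_command", "data": {"commands": [{"tx":-0.03,"ty":0,"tz":0,"twist":0},{"tx":-0.06,"ty":0,"tz":0,"twist":0},{"tx":-0.09,"ty":0,"tz":0,"twist":0},{"tx":-0.12,"ty":0,"tz":0,"twist":0},{"tx":-0.14,"ty":0,"tz":0,"twist":0},{"tx":-0.16,"ty":0,"tz":0,"twist":0},{"tx":-0.18,"ty":0,"tz":0,"twist":0},{"tx":-0.2,"ty":0,"tz":0,"twist":0}]}}

```text
t: 22.45
eef_pos: [0.6528, -0.017, 0.0523]
ee_rot: [3.142, -0.001, -0.087]
force: [1.8, -1.1, 0.3]
width: 0.0006
gripper_force: 0.9
```

```bash
cat > hd.py <<'E'
from look import *
s=get_state();print(s['t'],tr(s['eef_pos']),s['eef_pos'][2],s['force'].round(1))
grab_frame('wrist')
for q in spot_point('cover_handle','wrist'): print(q,tr(at('wrist',q['uv'],.085)))
E
python3 hd.py
```

```text
22.45 [7.19746436 1.48245831] 0.05232565504293515 [ 1.8 -1.1  0.3]
{'uv': [282.0, 290.5], 'score': 0.97} [-9.8134619   1.01474809]
```

The cover is moving now. The handle is at −10 mm and its target is about −83 mm.

Call:
{"op": "arm_command", "data": {"commands": [{"tx":-0.03,"ty":0,"tz":0,"twist":0},{"tx":-0.07,"ty":0,"tz":0,"twist":0},{"tx":-0.11,"ty":0,"tz":0,"twist":0},{"tx":-0.15,"ty":0,"tz":0,"twist":0},{"tx":-0.19,"ty":0,"tz":0,"twist":0},{"tx":-0.22,"ty":0,"tz":0,"twist":0},{"tx":-0.25,"ty":0,"tz":0,"twist":0},{"tx":-0.27,"ty":0,"tz":0,"twist":0}]}}

```text
t: 23.22
eef_pos: [0.5846, -0.0109, 0.0521]
ee_rot: [-3.142, 0.0, -0.088]
force: [2.3, -1.1, -1.1]
width: 0.0002
gripper_force: 0.8
```

Call:
{"op": "arm_command", "data": {"commands": [{"tx":-0.005,"ty":0,"tz":0,"twist":0},{"tx":-0.01,"ty":0,"tz":0,"twist":0},{"tx":-0.015,"ty":0,"tz":0,"twist":0},{"tx":-0.02,"ty":0,"tz":0,"twist":0},{"tx":-0.024,"ty":0,"tz":0,"twist":0},{"tx":-0.028,"ty":0,"tz":0,"twist":0},{"tx":-0.028,"ty":0,"tz":0,"twist":0},{"tx":-0.028,"ty":0,"tz":0,"twist":0}]}}

```text
t: 23.88
eef_pos: [0.5801, -0.0103, 0.0522]
ee_rot: [-3.141, -0.002, -0.087]
force: [5.0, -2.2, -1.7]
width: 0.0005
gripper_force: 2.7
```

```bash
python3 hd.py
```

```text
23.8833 [-65.81263827   1.7337027 ] 0.052164990785056695 [ 5.  -2.2 -1.7]
{'uv': [286.9, 291.6], 'score': 0.95} [-82.76030511  -1.33635681]
```

Call:
{"op": "arm_command", "data": {"commands": [{"tx":-0.004,"ty":0,"tz":0,"twist":0},{"tx":-0.008,"ty":0,"tz":0,"twist":0},{"tx":-0.012,"ty":0,"tz":0,"twist":0},{"tx":-0.012,"ty":0,"tz":0,"twist":0},{"tx":-0.012,"ty":0,"tz":0,"twist":0},{"tx":-0.012,"ty":0,"tz":0,"twist":0},{"tx":-0.012,"ty":0,"tz":0,"twist":0},{"tx":-0.012,"ty":0,"tz":0,"twist":0}]}}

```text
t: 24.65
eef_pos: [0.5801, -0.0101, 0.0525]
ee_rot: [-3.141, -0.007, -0.087]
force: [14.6, -6.0, -8.8]
width: 0.0006
gripper_force: 7.5
```

The end stop is confirmed: 15 N and no further movement. I'll back off, lift clear and check.

Call:
{"op": "arm_command", "data": {"commands": [{"tx":0.02,"ty":0,"tz":0,"twist":0},{"tx":0.05,"ty":0,"tz":0,"twist":0},{"tx":0.05,"ty":0,"tz":-0.1,"twist":0},{"tx":0.05,"ty":0,"tz":-0.25,"twist":0},{"tx":0.05,"ty":0,"tz":-0.4,"twist":0},{"tx":0,"ty":0,"tz":-0.55,"twist":0},{"tx":-0.15,"ty":0,"tz":-0.68,"twist":0},{"tx":-0.3,"ty":0,"tz":-0.75,"twist":0}]}}

```text
t: 25.32
eef_pos: [0.5083, -0.004, 0.2382]
ee_rot: [-3.141, -0.001, -0.088]
force: [-0.6, 1.6, 1.1]
width: 0.0005
gripper_force: 0.0
```

Call:
{"op": "arm_command", "data": {"commands": [{"tx":-0.1,"ty":0,"tz":0,"twist":0},{"tx":-0.1,"ty":0,"tz":0,"twist":0},{"tx":-0.1,"ty":0,"tz":0,"twist":0},{"tx":-0.1,"ty":0,"tz":0,"twist":0},{"tx":-0.1,"ty":0,"tz":0,"twist":0},{"tx":-0.1,"ty":0,"tz":0,"twist":0},{"tx":-0.1,"ty":0,"tz":0,"twist":0},{"tx":-0.1,"ty":0,"tz":0,"twist":0}]}}

```text
t: 25.98
eef_pos: [0.4829, -0.0021, 0.2354]
ee_rot: [3.141, 0.001, -0.088]
force: [0.3, 0.1, 0.0]
width: 0.0005
gripper_force: 0.0
```

```bash
python3 hd.py; python3 look.py wrist w14
```

```text
25.9833 [-163.34359531    1.50792864] 0.23541069905616163 [0.3 0.1 0. ]
{'uv': [286.1, 111.5], 'score': 0.59} [-83.18115349  -3.27809715]
26.08 tray xy [-163.4    1.5] z 0.2357 yaw -0.088 F [-0.2 -0.3  0.7] [ 0.4   0.02 -0.34 -0.   -1.21  1.08]
```

View pics/w14.png

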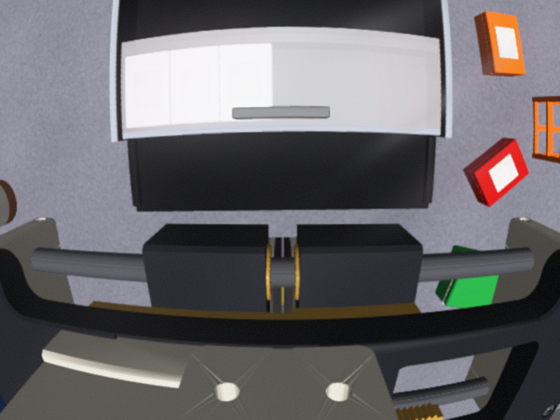

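The picture shows the cover shut, with its front edge at row ~133 and its handle at (281,112). Beneath it the three boxes sit in a tight row from column 123 to 272, against the left wall. I'm handing in.

```bash
python3 -c "
from station import *
print(job_done())"
```

```text
the job is handed in; nothing more can be done
None
```

The job is handed in at about 26 s of the 56 s limit: in the last camera view the three white boxes sit in a tight, square row against the back stop and left wall, the cover is pushed to its end stop over them, and the arm never approached the rack, bottle or tip box.

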